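# Press a bush home on the bench kick press

### The arm

A 6-joint arm with a two-finger parallel gripper is mounted at the origin on the work surface. World frame = base frame: x ahead of the robot, y to its left, z up, the work surface at z = 0. Lengths are in m, angles in degrees, forces in N, time in s.
With the tool pointing down it reaches from about 0.3 to 0.875 m from the base axis. Payload 4.2 kg.
Tool frame: the origin (TCP) lies on the centre line of the jaws, within the pads' length; the fingertips stand 19 mm ahead of it and the grasp point (between the pads) is the TCP; z points along the fingers, x is the direction in which the jaws open and shut, and the axes are right-handed (so a half turn about z gives the same grasp; the last joint's range is limited). The gripper opens to 85 mm and grips with 20 to 120 N. Pads are 22 mm wide; open, the fingers measure 114 mm over their backs; the gripper's body (76 mm by 85 mm) begins 54 mm behind the grasp point. The pads swing forward as they close: fully open they stand 13 mm farther back than shut.
Start: joints at [75.63, 18.312, 89.639, -0, 72.044, -1.146], TCP at [0.132, 0.56, 0.25] pointing down, gripper open.
Joint ranges: [-177.97, 177.97], [-48.28, 115.42], [12.27, 149.76], [-77.06, 257.06], [2.81, 150.46], [-146.56, 146.56]. Speed limits (degrees/s): [147.25, 147.25, 180, 180, 180, 180].

### API

Orientations are given as a 3x3 rotation matrix whose columns are the frame's x, y, z axes.
In Python, from rig import r gives the robot as it stands.
- The arm moves only by the tool move_arm, never from a script. Its argument "plan" is a list of rows, each a list of 2 entries, a list of its own where there are three numbers: the shift along the world's x, y, z in units of 30 mm (1.0 is 30 mm), then the turn about the world's z in units of 6 degrees (1.0 is 6 degrees). A call has exactly 8 rows; each row shifts and turns the commanded pose from where the row before left it; what a row does not reach is not made up. A row lasts 1/8 s, in which the tool goes at most 62.5 mm and 10.7 degrees, less where a joint would pass 70% of its speed; a pose out of reach is approached as far as the arm can. A call is refused whole if a number of a shift passes 1 or a number of a turn 1, either way. A call with a gripper value outside its range is refused whole. "grip" is the finger opening in mm, from 0 to 85.4, set as the call begins (left out, the last holds). The fingers move at their own pace and stop on an object; the grip force is fixed at half the most. Time passes only in rows, so rows that do not move let the fingers close, or fill a call up. It gives the time, the measured TCP pose, the force and the opening at its end, in the units of the state.
- r.sense(): the state, without advancing time (a new reading comes with each control period).
- r.snapshot(name): name is "scene" or "top"; returns a dict with "color" (420x560x3 uint8, red, green, blue), "depth" (420x560 float32, m along the optical axis (not along the pixel's ray), 0 where there is no reading), "intrinsics" (3x3 intrinsics, pixels), "k1" (the pictures are not rectified: a ray, as slopes to the right and down, at radius r is drawn at 1 + k1 r^2 times it, then the intrinsics apply), "rvec" (rotation vector, rad) and "tvec" (3), from world to camera coordinates, as OpenCV has them. Camera axes: x right, y down, z forward; pixel columns grow to the right and rows downward; lengths in m; the calibration is good to about 2 mm. A picture is of the moment at which its call begins.
- r.close_job(): hands the job in, once; it reports no verdict.
Trained networks look in a picture, given as the dict that the camera call returned (one of the last four; its "shot" number tells which), for a name from the list of things; names that differ only in an ending like _2 or _b are one class to them, and where a whole thing is asked for, a point or a joint stands for the part that bears it (a point fixed in the world has none). Each returns a list of dicts, best first, with "conf" (0 to 1); they miss things now and then, are a little off and sometimes report something else, mostly with a low value. They report only what shows in the picture. A call takes as long as a camera call.
- r.spot_in(picture, query): "box" ([centre column, centre row, width, height] as shares, 0 to 1, of the picture: columns of its width, rows of its height, round what is visible of it).
- r.outline_of(picture, query): "region" (420x560 bool, what is visible of it) and "box" ([centre column, centre row, width, height] as shares, 0 to 1, of the picture: columns of its width, rows of its height, round what is visible of it).
The state is a dict: "time_s": time; "qpos": joint angles; "joint_velocities": joint speeds; "joint_efforts": joint torques, N m; "ee_pos": TCP position; "orientation": TCP orientation; "wrist_force": force on the tool from outside, world axes, zero at the start; "torque": the same for the moment, N m; "opening": opening from 0.0 (shut) to 1.0 (fully open).
Only numpy, scipy, OpenCV 4.12 (cv2) and the standard library are available. Lean on these libraries where they do the work, as an engineer would, in place of code of your own. Each camera call takes 0.05 s, during which the arm holds its last target. There are 200 camera calls.

### The job

Push the press's sliding bolster fully home under the ram by its upright post, then swing the red-balled cam lever in to lock it. Only once it is locked, press the yellow treadle under the loading table right down to its stop and keep it there for about a second, so that the ram pushes the brass bush home in the polished fitting, then let the treadle rise under control, without slipping off and letting it fly back. Do not touch the polished fitting or the bush with the gripper, leave the slide locked and the treadle up, and leave the jar, hammer and stem where they are.

Things in the scene. Friction and masses are not known exactly. Their poses are not given: they have to be found in the camera images.
- press: Green bench kick press, bolted down. Origin: on the bench below the ram axis; its x points from the operator's side to the column at the back, y to the operator's left, z up; 'local' positions below are in this frame, in mm. Base plate 15 thick, x -160 to 170, y -100 to 100.
- table_front (a point): Middle of the front top edge of the press's dark loading table, local (-175, 0, 165). The table is 25 thick, x -175 to 140, y -70 to 70; only the treadle hangs below its front part. On it two steel guide gibs up to z 185 at y 46 to 66 and -46 to -66.
- head_front (a point): Middle of the lower front edge of the press head that overhangs the table, local (-32, 0, 300). Head y -45 to 45, z 300 to 385, column behind x 60. Ram 28 in diameter on the axis, lower face at z 256 when up. On top a crosshead bar 180 long (y), z 415 to 437; two 10 mm pull rods at x 0, y 79 and -79 run from it down to the treadle.
- tread (a point): Middle of the ribbed top of the yellow treadle's tread plate, local (-167, 0, 85) when up, (-169, 0, 39) when down. Plate 60 deep (x -187 to -127 when up), 168 wide, 12 thick. It hangs under the front of the loading table, only its first 12 mm sticking out; the table's underside is 55 above it when up, so reach it from the operator's side with the tool leaning back about 40 degrees.
- pedal (a joint): Treadle angle, rad: 0 up, 0.18 fully down on its stop; hinge along y at local (90, 0, 50); the tread goes down 46 mm. Sprung: pressing straight down on the tread takes about 4 N at first, 7 N at the stop, plus about 5 N in the lower half while the bush goes in. Let go, it flies up. The ram goes down with it, 0.09 m per rad (16 mm).
- slide (a joint): Travel of the aluminium sliding bolster in m along the press's +x: 0 fully out towards the operator, 0.070 home under the ram (against its end stop). Starts partly out. Slides with about 3 N of friction.
- post (a point): Centre of the 22 mm red ball on top of the bolster's upright handle post, 53 mm above the loading table (local z 218). Below the ball the post is 14 in diameter, down to the bolster's top face at local z 180. Local x is -188 with the slide fully out, -118 when home; y 0.
- lever (a joint): Cam lever angle, rad: 0 open, 1.22 locked (stop); stays where left (0.15 N m friction). Turns clockwise seen from above. At 0 its arm points 110 degrees clockwise from the press's +x (to the operator's right, slightly to the operator); at 1.22 straight to the operator (-x). Its lobe enters a notch in the bolster's side: possible only with the bolster home or within a few mm.
- lever_pivot (a point): Pivot axis (vertical) of the cam lever at the height where the arm leaves it, local (-100, -60, 201).
- lever_ball (a point): Centre of the 20 mm red ball at the end of the cam lever, 70 mm from the pivot axis, local z 212. The arm is a round bar 10 in diameter rising from local z 201 at the pivot to 212 at the ball.
- fitting: Polished metal fitting for a pipe stem, a turned profile with a 64 mm flange, 55 tall, clipped in the nest on the bolster; origin: centre of its underside, local (slide - 70, 0, 180). Carries the bush.
- bush (a joint): How far the brass bush (collar 30 in diameter, 5 thick) has gone into the fitting, in m: 0 standing 10 mm proud, 0.010 fully home with the collar on the fitting's rim. Goes in with about 14 N and stays where it is.
- bush_top (a point): Centre of the bush's top face: 15 mm above the fitting's rim when 0 (local z 250), 5 mm above when home (local z 240).
- jar: Bystander: amber glass jar with brass lid, 80 in diameter, 105 tall, standing; origin centre of its underside.
- stem: Bystander: loose polished turned stem, 72 in diameter at the foot, 125 tall, standing; origin centre of its underside.
- hammer: Bystander: hammer with yellow handle, 270 long, lying; origin on the bench under its middle, handle towards its -x.

How it is judged (in metres and radians):
On the way, in this order (a step that is already met when the one before it is completed fails the run):
1. the bolster is pushed fully home (within 4 mm) while the lever is still open (value of joint slide above 0.066 m and value of joint lever below 0.6 rad), for 0.1 s.
2. the cam lever is swung in and locks the bolster, the bush still standing proud (value of joint lever above 1.1 rad and value of joint slide above 0.066 m and value of joint bush below 0.004 m), for 0.2 s.
3. the treadle is held down on its stop for half a second with the bolster locked (value of joint pedal above 0.168 rad and value of joint lever above 1.1 rad and value of joint slide above 0.066 m), for 0.5 s.
At the end, for the whole second after the job is handed in: The bush is home in the fitting (within 2 mm), the treadle is back up (below 0.015 rad), the bolster is home (within 4 mm) and its cam lever locked (above 1.1 rad), and the jar, stem and hammer are within 20 mm of where they stood (value of joint bush above 0.008 m and value of joint pedal below 0.015 rad and value of joint lever above 1.1 rad and value of joint slide above 0.066 m and distance of each of jar, stem, hammer from where it was at the start of the episode below 0.02 m); the robot touches nothing.
It fails at once if the treadle is worked while the bolster is not locked (value of joint pedal above 0.04 rad and value of joint lever below 1 rad).
It fails at once if the treadle flies back up (faster than 1.8 rad/s, about 0.5 m/s at the tread) (velocity of joint pedal below -1.8 rad/s).
It fails at once if the gripper or arm touches the polished fitting or its bush (contact force between any of the fingers, the arm and fitting above 1 N).
It fails at once if the jar, stem or hammer is disturbed (moved over 30 mm) (distance of any of jar, stem, hammer from where it was at the start of the episode above 0.03 m).
It also fails if it takes over 61 s, if anything falls off the work surface, if the arm or the gripper's body presses on something with over 40 N, if the wrist force passes 120 N, or if a joint passes its speed limit or range.

## Working session

There is one attempt and no reset: what is moved stays moved. The work goes in short steps, Python scripts to look and compute and a tool call to move; the robot and the scene stay as the last step left them, time stands still between calls to the robot, and variables do not carry over. Pictures are saved under pics/ and viewed, about 8 in all and at most 12, crops included, and the job is handed in when it is done.

Besides the shell and the picture viewer there is one more tool, called after ">>>" as name(argument=value, ...) on one line, values as JSON. move_arm: Moves the arm, as the interface text tells. Its arguments: {"type":"object","properties":{"plan":{"type":"array","items":{"type":"array"}},"grip":{"type":"number"}},"required":["plan"]}

```bash
ls; mkdir -p pics
cat > h.py <<'E'
import numpy as np, cv2
from rig import r
def ray(s,u,v):
    K=np.array(s["intrinsics"]);R,_=cv2.Rodrigues(np.array(s["rvec"],float));t=np.array(s["tvec"],float).ravel()
    p=cv2.undistortPoints(np.array([[[u,v]]],float),K,np.array([s["k1"],0,0,0,0],float)).ravel()
    return -R.T@t, R.T@np.array([p[0],p[1],1.0]),R,t
def at_z(s,u,v,z):
    o,d,_,_=ray(s,u,v); return o+d*(z-o[2])/d[2]
def at_d(s,u,v,dep=None):
    if dep is None:
        w=s["depth"][int(v)-1:int(v)+2,int(u)-1:int(u)+2]; dep=np.median(w[w>0])
    o,d,_,_=ray(s,u,v); return o+d*dep
def proj(s,P):
    return cv2.projectPoints(np.array(P,float).reshape(-1,1,3),np.array(s["rvec"],float),np.array(s["tvec"],float),np.array(s["intrinsics"]),np.array([s["k1"],0,0,0,0],float))[0].reshape(-1,2)
E
python3 - <<'E'
from h import *
import pickle
np.set_printoptions(precision=3,suppress=True)
st=r.sense();print({k:np.round(st[k],3) for k in st})
for n in("scene","top"):
    s=r.snapshot(n);cv2.imwrite(f"pics/{n}0.png",s["color"][:,:,::-1]);pickle.dump(s,open(f"{n}0.pkl","wb"))
    o,_,_,_=ray(s,280,210);print(n,"cam",o)
    for q in("press","table_front","head_front","tread","post","lever_ball","lever_pivot","fitting","bush_top","jar","stem","hammer"):
        try:
            for b in r.spot_in(s,q)[:2]:
                c=b["box"];u,v=c[0]*560,c[1]*420
                try:P=at_d(s,u,v)
                except Exception as e:P=None
                print(q,round(b["conf"],2),np.round([u,v,c[2]*560,c[3]*420],1),P)
        except Exception as e: print(q,e)
E
```

```text
pics
{'time_s': np.float64(0.0), 'qpos': array([75.632, 18.351, 89.708, -0.001, 72.043, -1.148]), 'joint_velocities': array([-0.013, -0.039,  0.033, -0.072, -0.105,  0.024]), 'joint_efforts': array([  0.001, -41.551, -23.416,   0.   ,   0.008,  -0.   ]), 'ee_pos': array([0.131, 0.559, 0.249]), 'orientation': array([[ 0.229,  0.973, -0.   ],
       [ 0.973, -0.229, -0.002],
       [-0.002, -0.   , -1.   ]]), 'wrist_force': array([ 0.622, -0.045,  0.447]), 'torque': array([-0.011, -0.011,  0.035]), 'opening': np.float64(0.998)}
scene cam [ 1.231 -0.035  0.841]
press 0.75 [308.7 231.1 153.6 238.4] [0.636 0.129 0.165]
table_front 0.86 [309.2 230.  160.3 240.9] [0.632 0.131 0.165]
head_front 0.71 [307.5 231.5 157.2 240.4] [0.636 0.127 0.164]
head_front 0.54 [297.2 201.6  26.4  32.7] [0.602 0.105 0.226]
tread 0.65 [274.1 264.3  63.   98.7] [0.61  0.058 0.019]
post 0.87 [281.3 198.3  59.1  68.4] [0.677 0.057 0.311]
lever_ball 0.63 [249.8 205.5  40.8  25.9] [0.526 0.005 0.15 ]
lever_ball 0.57 [282.6 198.2  60.9  68.2] [0.677 0.059 0.311]
lever_pivot 0.88 [247.9 206.9  33.9  24.9] [0.52  0.00
[... 461 characters left out ...]
 [245.7 189.1 105.7 129.6] [0.588 0.105 0.249]
post 0.81 [255.1 209.2  62.4  78.3] [0.545 0.086 0.189]
lever_ball 0.54 [293.3 197.1  36.3   6.6] [ 0.571 -0.002  0.212]
lever_pivot 0.53 [246.9 170.9 126.8 165.6] [0.617 0.099 0.353]
lever_pivot 0.48 [294.2 200.   39.8  14.5] [ 0.565 -0.004  0.211]
fitting 0.76 [246.5 193.7  26.   26.5] [0.577 0.103 0.249]
bush_top 0.44 [247.  192.2  10.2  10.3] [0.581 0.102 0.248]
jar 0.82 [336.8 184.8  37.3  29.6] [ 0.607 -0.117  0.104]
jar 0.67 [149.6 265.6  54.3  98.3] [0.402 0.37  0.019]
stem 0.82 [184.5 217.5  23.9  26.8] [0.528 0.262 0.111]
hammer 0.93 [152.9 268.1  53.9 100.2] [0.395 0.363 0.013]
hammer 0.48 [291.4 198.   36.1  12.6] [0.569 0.002 0.21 ]
```

Run:
```python
import cv2
a=cv2.imread("pics/scene0.png")[90:370,150:450];b=cv2.imread("pics/top0.png")[70:330,100:400]
cv2.imwrite("pics/a.png",cv2.resize(a,None,fx=2,fy=2,interpolation=2));cv2.imwrite("pics/b.png",cv2.resize(b,None,fx=2.3,fy=2.3,interpolation=2))
```

```text
(no output)
```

View pics/a.png

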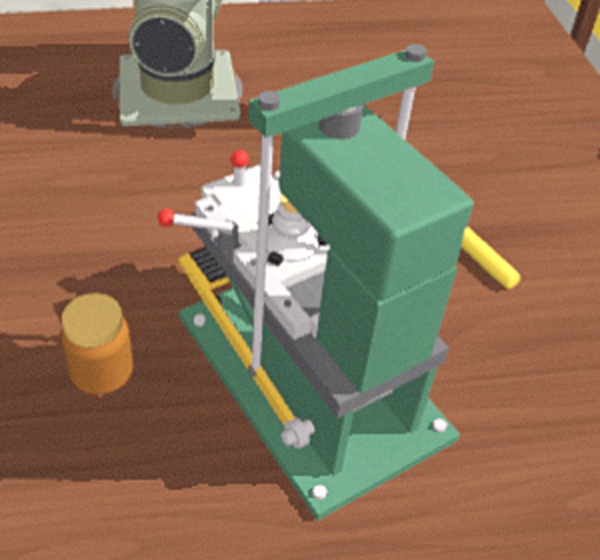

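View pics/b.png

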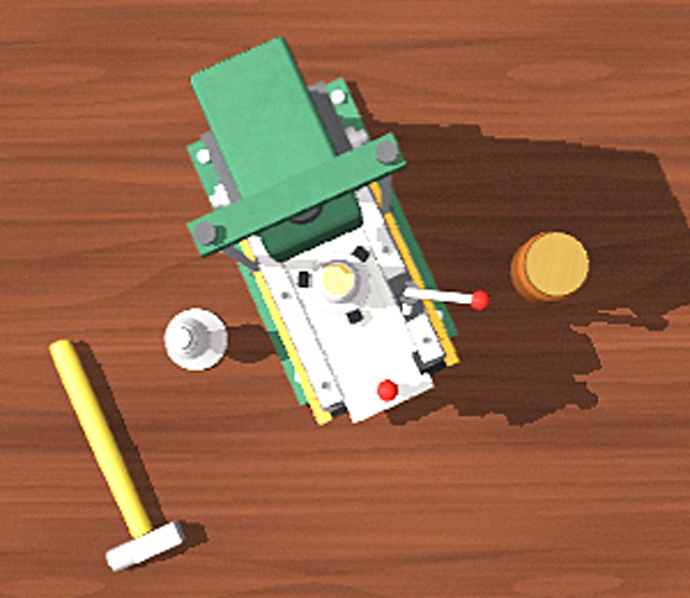

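The scene view shows the press with the post ball at crop (240,158) and lever ball at (167,217). The top view shows the post ball at (387,390), lever ball (480,300), bush (338,281), and crosshead bolts (208,233) and (387,153). Next I fit the press pose.

Run:
```python
from h import *
import pickle
from scipy.optimize import least_squares
np.set_printoptions(precision=4,suppress=True)
obs=[]
S={n:pickle.load(open(n+"0.pkl","rb")) for n in("scene","top")}
for n,s in S.items():
    c=s["color"].astype(int);m=((c[...,0]>150)&(c[...,1]<60)&(c[...,2]<60)).astype(np.uint8)
    k,l,stt,ce=cv2.connectedComponentsWithStats(m)
    for i in range(1,k):
        if stt[i,4]>8: print(n,ce[i],stt[i,4])
        if stt[i,4]>8: obs.append((n,ce[i]))
t=S["top"]
px=lambda u,v:(100+(u+.5)/2.3-.5,70+(v+.5)/2.3-.5)
for nm,(u,v),z in(("bolt+",px(208,233),.44),("bolt-",px(387,153),.44),("bush",px(338,279),.25),("post",px(387,390),.218),("lev",px(480,300),.212),
  ("boltz",px(338,97),.02),("bb",px(204,156),.02)):
    print(nm,np.array([u,v]),at_z(t,u,v,z))
# fit
sc=lambda u,v:(150+(u+.5)/2-.5,90+(v+.5)/2-.5)
O=[("scene","post",sc(240,158)),("scene","lev",sc(167,217)),("top","post",px(387,390)),("top","lev",px(480,300)),("top","b+",px(208,233)),("top","b-",px(387,153)),("scene","b-",sc(269,101)),("scene","b+",sc(416,52)),("top","bush",px(338,279))]
def loc(n,p):
    s,l,h=p[3:6];a=np.radians(-110)-l
    return dict(post=[-.188+s,0,.218],lev=[-.1+.07*np.cos(a),-.06+.07*np.sin(a),.212],bush=[s-.07,0,.25],**{"b+":[0,.079,h],"b-":[0,-.079,h]})[n]
def W(p,L):
    c,s=np.cos(p[2]),np.sin(p[2]);L=np.array(L);return np.array([p[0]+c*L[0]-s*L[1],p[1]+s*L[0]+c*L[1],L[2]])
def f(p): return np.concatenate([proj(S[n],W(p,loc(k,p)))[0]-np.array(q) for n,k,q in O])
R=least_squares(f,[.6,.1,.4,.03,0,.445],loss="soft_l1");print(R.x,np.degrees(R.x[2]));print(R.fun.reshape(-1,2))
for k in("post","lev","bush"):print(k,W(R.x,loc(k,R.x)))
for nm,L in dict(tf=[-.175,0,.165],tread=[-.167,0,.085],piv=[-.1,-.06,.201]).items():print(nm,W(R.x,L))
```

```text
scene [267.1875 170.125 ] 16
scene [231.7619 200.1905] 21
scene [ 15.7 210.2] 10
scene [ 20.6429 224.1429] 14
top [309.5714 199.8571] 21
top [269.25   239.4375] 32
top [520.9683 269.6825] 63
bolt+ [190.1522 171.0217] [0.6082 0.1995 0.44  ]
bolt- [267.9783 136.2391] [0.6715 0.0564 0.44  ]
bush [246.6739 191.0217] [0.5832 0.103  0.25  ]
post [267.9783 239.2826] [0.4758 0.0567 0.218 ]
lev [308.413  200.1522] [ 0.5639 -0.0362  0.212 ]
boltz [246.6739 111.8913] [0.811  0.1106 0.02  ]
bb [188.413  137.5435] [0.7427 0.2667 0.02  ]
[0.6399 0.1291 0.4131 0.0082 0.1897 0.4414] 23.671728057551697
[[-0.5603  0.3752]
 [-0.7035  0.1904]
 [-0.1087  0.272 ]
 [-0.3177  0.1458]
 [-1.2037 -0.057 ]
 [-0.1768 -0.1841]
 [-0.4235 -0.293 ]
 [-0.4727  0.3945]
 [-0.592  -0.0305]]
post [0.4752 0.0569 0.218 ]
lev [ 0.5636 -0.0354  0.212 ]
bush [0.5832 0.1043 0.25  ]
tf [0.4796 0.0589 0.165 ]
tread [0.4869 0.0621 0.085 ]
piv [0.5724 0.034  0.201 ]
```

>>> move_arm(plan=[[[0.55, -1, 0], -1], [[0.55, -1, 0], -1], [[0.55, -1, 0], -1], [[0.55, -1, 0], -1], [[0.55, -1, 0], -1], [[0.55, -1, 0], -1], [[0.55, -1, 0], -1], [[0.55, -1, 0], -1]], grip=0)

```text
time_s: 2.3
ee_pos: [0.264, 0.3188, 0.2505]
orientation: [[0.878, 0.479, 0.001], [0.479, -0.878, 0.0], [0.001, -0.0, -1.0]]
wrist_force: [1.5, 0.5, 0.4]
opening: -0.003
```

>>> move_arm(plan=[[[0.55, -1, 0], -0.85], [[0.55, -1, 0], 0], [[0.55, -1, 0], 0], [[0.55, -1, 0], 0], [[0.55, -1, 0], 0], [[0.55, -1, 0], 0], [[0.55, -1, 0], 0], [[0.55, -1, 0], 0]])

```text
time_s: 3.3
ee_pos: [0.396, 0.0787, 0.2506]
orientation: [[0.916, 0.401, 0.001], [0.401, -0.916, 0.0], [0.001, 0.0, -1.0]]
wrist_force: [0.8, 0.2, -0.4]
opening: -0.003
```

>>> move_arm(plan=[[[0.2, -0.383, -0.333], 0], [[0.2, -0.383, -0.333], 0], [[0.2, -0.383, -0.333], 0], [[0.2, -0.383, -0.333], 0], [[0.229, 0.1, 0], 0], [[0.229, 0.1, 0], 0], [[0.229, 0.1, 0], 0], [[0, 0, 0], 0]])

```text
time_s: 4.3
ee_pos: [0.4408, 0.0433, 0.2106]
orientation: [[0.915, 0.402, 0.001], [0.402, -0.915, 0.0], [0.001, 0.0, -1.0]]
wrist_force: [-0.7, 0.3, -0.6]
opening: 0.003
```

```bash
cat >> h.py <<'E'
PX,PY,A=.6399,.1291,.4131
def loc(w):
    d=np.array(w[:2])-[PX,PY];c,s=np.cos(A),np.sin(A);return np.round([(c*d[0]+s*d[1])*1e3,(-s*d[0]+c*d[1])*1e3,w[2]*1e3],1)
def reds(n):
    s=r.snapshot(n);c=s["color"].astype(int);m=((c[...,0]>150)&(c[...,1]<60)&(c[...,2]<60)).astype(np.uint8)
    k,l,stt,ce=cv2.connectedComponentsWithStats(m);return s,[(ce[i],stt[i,4]) for i in range(1,k) if stt[i,4]>4]
E
python3 - <<'E'
from h import *
st=r.sense();print(loc(st["ee_pos"]),st["wrist_force"])
s,R=reds("scene")
for c,n in R:print(c,n,loc(at_z(s,*c,.215)))
cv2.imwrite("pics/c.png",cv2.resize(s["color"][90:330,180:400,::-1],None,fx=2.5,fy=2.5))
E
```

```text
[-216.7    1.4  210.6] [-0.69945039  0.32072047 -0.58045262]
[267.0625 170.0625] 16 [-182.4   -4.4  215. ]
[231.68421053 200.05263158] 19 [-129.3 -125.3  215. ]
[ 15.5 209.5] 8 [-330.9 -550.9  215. ]
[ 19.05882353 220.41176471] 17 [-291.8 -547.8  215. ]
```

View pics/c.png

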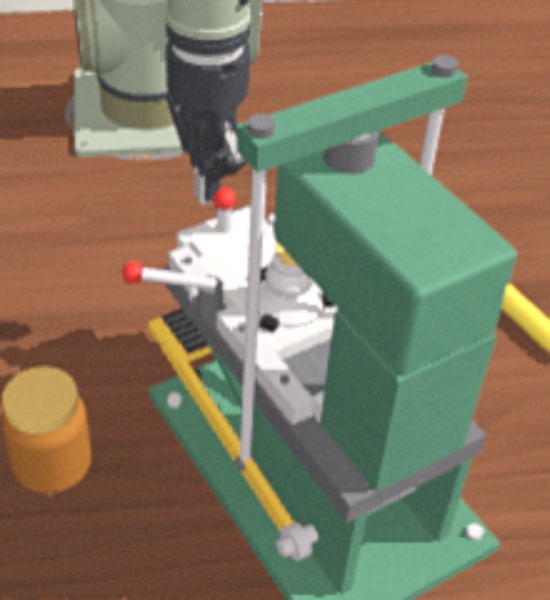

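The finger stands just behind the post ball (crop 225,198), correctly lined up. Pushing now.

>>> move_arm(plan=[[[0.235, 0.102, 0], 0], [[0.235, 0.102, 0], 0], [[0.235, 0.102, 0], 0], [[0.235, 0.102, 0], 0], [[0.235, 0.102, 0], 0], [[0.235, 0.102, 0], 0], [[0.235, 0.102, 0], 0], [[0, 0, 0], 0]])

```text
time_s: 5.35
ee_pos: [0.4909, 0.0645, 0.2103]
orientation: [[0.916, 0.402, 0.002], [0.402, -0.916, 0.0], [0.002, 0.001, -1.0]]
wrist_force: [0.0, 0.3, 0.1]
opening: -0.003
```

Run:
```python
from h import *
st=r.sense();print(loc(st["ee_pos"]),st["wrist_force"])
for n in("scene","top"):
  s,R=reds(n)
  for c,k in R:print(n,c,k,loc(at_z(s,*c,.218)),loc(at_z(s,*c,.212)))
```

```text
[-162.4    0.7  210.3] [0.04885673 0.31878424 0.12275834]
scene [276.45833333 179.16666667] 24 [-139.5   -3.5  218. ] [-1.454e+02  2.000e-01  2.120e+02]
scene [231.52380952 199.9047619 ] 21 [-127.  -126.7  218. ] [-132.8 -124.2  212. ]
scene [ 16.46666667 212.6       ] 15 [-315.8 -549.3  218. ] [-323.4 -550.9  212. ]
scene [ 20.  223.4] 10 [-277.8 -546.3  218. ] [-285.1 -547.8  212. ]
top [310.05263158 200.10526316] 19 [-137.4 -123.7  218. ] [-137.4 -124.3  212. ]
top [522.04545455 269.77272727] 44 [-488.9 -511.8  218. ] [-490.7 -514.5  212. ]
```

>>> move_arm(plan=[[[0.122, 0.053, 0], 0], [[0.122, 0.053, 0], 0], [[0.122, 0.053, 0], 0], [[0.122, 0.053, 0], 0], [[0.122, 0.053, 0], 0], [[0.061, 0.027, 0], 0], [[0.061, 0.027, 0], 0], [[0, 0, 0], 0]])

```text
time_s: 6.45
ee_pos: [0.5088, 0.0727, 0.2102]
orientation: [[0.916, 0.402, -0.007], [0.402, -0.916, -0.003], [-0.007, -0.0, -1.0]]
wrist_force: [-10.2, -4.1, 5.6]
opening: -0.001
```

>>> move_arm(plan=[[[0.046, 0.02, 0], 0], [[0, 0, 0], 0], [[0, 0, 0], 0], [[0.046, 0.02, 0], 0], [[0, 0, 0], 0], [[0, 0, 0], 0], [[0, 0, 0], 0], [[0, 0, 0], 0]])

```text
time_s: 7.45
ee_pos: [0.509, 0.0727, 0.2102]
orientation: [[0.916, 0.402, -0.012], [0.402, -0.916, -0.005], [-0.013, -0.0, -1.0]]
wrist_force: [-16.8, -8.9, 8.8]
opening: -0.001
```

>>> move_arm(plan=[[[-0.229, -0.1, 0], 0], [[-0.229, -0.1, 0], 0], [[0, 0, 0.667], 0], [[0, 0, 0.667], 0], [[0, 0, 0.667], 0], [[0.326, -0.59, 0], 0], [[0.326, -0.59, 0], 0], [[0.326, -0.59, 0], 0]])

```text
time_s: 8.45
ee_pos: [0.5304, 0.0143, 0.2694]
orientation: [[0.916, 0.401, -0.001], [0.401, -0.916, -0.0], [-0.001, -0.0, -1.0]]
wrist_force: [0.6, -0.1, -0.0]
opening: -0.0
```

>>> move_arm(plan=[[[0.326, -0.59, 0], 0], [[0.326, -0.59, 0], 0], [[0.326, -0.59, 0], 0], [[0.326, -0.59, 0], 0], [[0.326, -0.59, 0], 0], [[0, 0, -0.633], 0], [[0, 0, -0.633], 0], [[0, 0, -0.633], 0]])

```text
time_s: 9.45
ee_pos: [0.5791, -0.0733, 0.2129]
orientation: [[0.916, 0.402, 0.0], [0.402, -0.916, 0.0], [0.0, 0.0, -1.0]]
wrist_force: [0.6, 0.8, 0.1]
opening: 0.001
```

Run:
```python
from h import *
st=r.sense();print(loc(st["ee_pos"]),st["wrist_force"])
s,R=reds("top")
for c,k in R:print(c,k,loc(at_z(s,*c,.218)),loc(at_z(s,*c,.212)))
cv2.imwrite("pics/d1.png",cv2.resize(s["color"][80:280,160:360,::-1],None,fx=2,fy=2))
s2,R=reds("scene")
for c,k in R:print(c,k,loc(at_z(s2,*c,.218)),loc(at_z(s2,*c,.212)))
cv2.imwrite("pics/d.png",np.hstack([cv2.imread("pics/d1.png"),cv2.resize(s2["color"][90:290,170:370,::-1],None,fx=2,fy=2)]))
```

```text
[-136.9 -160.9  212.9] [0.59732797 0.75001649 0.1491483 ]
[305.8 202.8] 5 [-139.1 -112.4  218. ] [-139.  -112.9  212. ]
[258.32142857 214.64285714] 28 [-119.7   -3.2  218. ] [-119.5   -3.2  212. ]
[519.72972973 272.87162162] 296 [-493.  -503.6  218. ] [-494.8 -506.2  212. ]
[232.53333333 200.93333333] 15 [-122.9 -126.2  218. ] [-128.7 -123.7  212. ]
[ 21.20100503 216.35678392] 199 [-298.7 -541.6  218. ] [-306.1 -543.1  212. ]
```

View pics/d.png

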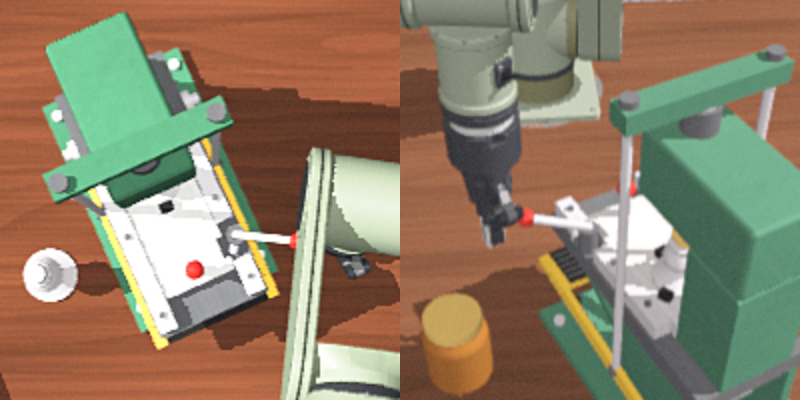

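>>> move_arm(plan=[[[-0.107, 0.244, 0], 0], [[-0.107, 0.244, 0], 0], [[-0.277, 0.133, 0], 0], [[-0.277, 0.133, 0], 0], [[-0.262, 0.14, 0], 0], [[-0.262, 0.14, 0], 0], [[-0.221, 0.213, 0], 0], [[-0.221, 0.213, 0], 0]])

```text
time_s: 10.55
ee_pos: [0.5249, -0.0307, 0.2136]
orientation: [[0.916, 0.402, -0.002], [0.402, -0.916, -0.004], [-0.004, 0.003, -1.0]]
wrist_force: [-1.2, -6.3, -0.7]
opening: 0.001
```

>>> move_arm(plan=[[[-0.166, 0.255, 0], 0], [[-0.166, 0.255, 0], 0], [[-0.04, 0.092, 0], 0], [[-0.04, 0.092, 0], 0], [[0, 0, 0], 0], [[0, 0, 0], 0], [[0, 0, 0], 0], [[0, 0, 0], 0]])

```text
time_s: 11.55
ee_pos: [0.515, -0.0129, 0.2139]
orientation: [[0.915, 0.404, 0.003], [0.404, -0.915, -0.011], [-0.002, 0.011, -1.0]]
wrist_force: [2.4, -19.6, -0.6]
opening: 0.002
```

Run:
```python
from h import *
st=r.sense();print(loc(st["ee_pos"]),st["wrist_force"])
for n in("scene","top"):
  s,R=reds(n)
  for c,k in R:print(n,c,k,loc(at_z(s,*c,.218)),loc(at_z(s,*c,.212)))
```

```text
[-171.4  -79.9  213.9] [  2.39919431 -19.56769764  -0.63084513]
scene [ 21.35204082 216.53571429] 196 [-298.  -541.4  218. ] [-305.4 -542.8  212. ]
top [258.32142857 214.64285714] 28 [-119.7   -3.2  218. ] [-119.5   -3.2  212. ]
top [519.73400673 272.90909091] 297 [-493.1 -503.6  218. ] [-494.9 -506.2  212. ]
```

>>> move_arm(plan=[[[0.2, -0.458, 0], 0], [[0, 0, 0.667], 0], [[0, 0, 0.667], 0], [[0, 0, 0.667], 0], [[-0.485, 0.338, 0], 0], [[-0.485, 0.338, 0], 0], [[-0.485, 0.338, 0], 0], [[-0.485, 0.338, 0], 0]])

```text
time_s: 12.65
ee_pos: [0.4605, 0.0198, 0.273]
orientation: [[0.916, 0.402, -0.001], [0.402, -0.916, 0.0], [-0.001, -0.001, -1.0]]
wrist_force: [-0.7, 0.5, -0.6]
opening: 0.002
```

>>> move_arm(plan=[[[-0.485, 0.338, 0], 0], [[-0.485, 0.338, 0], 0], [[-0.485, 0.338, 0], 0], [[-0.485, 0.338, 0], 0], [[0, 0, 0], 0], [[0, 0, 0], 0], [[0, 0, 0], 0], [[0, 0, 0], 0]], grip=85.4)

```text
time_s: 13.65
ee_pos: [0.4043, 0.0592, 0.2734]
orientation: [[0.916, 0.401, -0.0], [0.401, -0.916, -0.0], [-0.0, 0.0, -1.0]]
wrist_force: [0.5, -0.7, -0.2]
opening: 1.0
```

Run:
```python
from h import *
st=r.sense();print(loc(st["ee_pos"]),st["wrist_force"],st["qpos"])
ims=[]
for n,(y,x) in dict(scene=(90,170),top=(150,180)).items():
  s,R=reds(n)
  for c,k in R:print(n,c,k,loc(at_z(s,*c,.218)),loc(at_z(s,*c,.212)))
  ims.append(cv2.resize(s["color"][y:y+160,x:x+160,::-1],None,fx=2.5,fy=2.5))
cv2.imwrite("pics/e.png",np.hstack(ims))
```

```text
[-243.9   30.5  273.4] [ 0.4651709  -0.6821098  -0.21007503] [ 6.71592120e+00  2.14348520e+00  1.06772251e+02 -1.34376294e-03
  7.10867545e+01 -1.69275445e+01]
scene [246.8 182.3] 10 [-163.1  -69.6  218. ] [-169.3  -66.5  212. ]
scene [ 24.23529412 212.64705882] 17 [-307.4 -534.4  218. ] [-315.  -535.8  212. ]
scene [ 15.75  210.125] 8 [-324.7 -549.9  218. ] [-332.4 -551.4  212. ]
scene [ 17.5 216. ] 6 [-303.7 -548.5  218. ] [-311.2 -550.   212. ]
scene [ 20.25       224.16666667] 12 [-275.2 -546.1  218. ] [-282.4 -547.6  212. ]
top [258.32142857 214.64285714] 28 [-119.7   -3.2  218. ] [-119.5   -3.2  212. ]
top [292.21052632 224.05263158] 19 [-170.4  -64.5  218. ] [-170.5  -64.8  212. ]
top [522.        269.7826087] 46 [-488.8 -511.7  218. ] [-490.6 -514.3  212. ]
top [517.58181818 275.47272727] 55 [-496.3 -496.3  218. ] [-498.1 -498.8  212. ]
```

View pics/e.png

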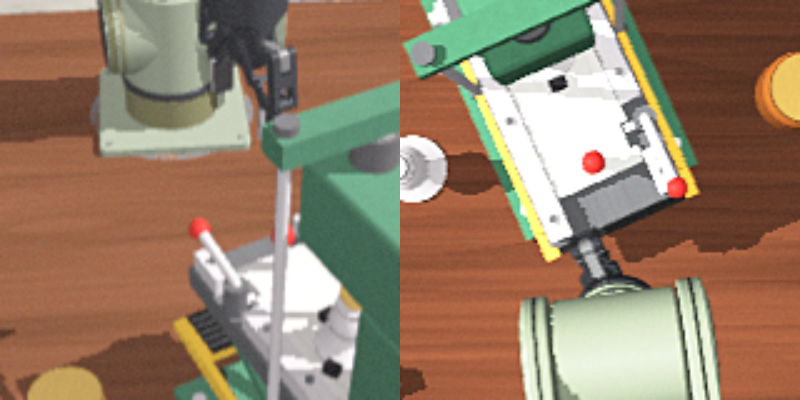

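The lever is locked along the operator direction and the bolster is home (post ball at crop 593,162, lever ball at 677,187). I measure the open finger's outer profile from depth before going down along the table edge.

Run:
```python
from h import *
for n in("scene","top"):
    s=r.snapshot(n);d=s["depth"];v,u=np.nonzero(d>0)
    K=np.array(s["intrinsics"]);R,_=cv2.Rodrigues(np.array(s["rvec"],float));t=np.array(s["tvec"],float).ravel()
    p=cv2.undistortPoints(np.c_[u,v].astype(float).reshape(-1,1,2),K,np.array([s["k1"],0,0,0,0])).reshape(-1,2)
    P=(np.c_[p,np.ones(len(p))]*d[v,u][:,None]-t)@R
    c,S=np.cos(A),np.sin(A);D=P[:,:2]-[PX,PY];L=np.c_[c*D[:,0]+S*D[:,1],-S*D[:,0]+c*D[:,1],P[:,2]]*1e3
    m=(L[:,0]>-300)&(L[:,0]<-150)&(abs(L[:,1]-30)<60)&(L[:,2]>235)
    Q=L[m]
    for z in range(235,480,10):
        q=Q[(Q[:,2]>=z)&(Q[:,2]<z+10)]
        if len(q)>1:
            print(n,z,len(q),"x max",np.sort(q[:,0])[-3:].round(),"y",q[:,1].min().round(),q[:,1].max().round())
    m=(L[:,2]>70)&(L[:,2]<100)&(L[:,0]>-200)&(L[:,0]<-165)&(abs(L[:,1])<90)
    if m.sum():print("tread",m.sum(),np.percentile(L[m,0],[2,10,50]),L[m,1].min(),L[m,1].max(),np.median(L[m,2]))
    m=(L[:,2]>155)&(L[:,2]<172)&(L[:,0]>-200)&(L[:,0]<-135)&(abs(L[:,1])<45)
    if m.sum():print("table",m.sum(),np.percentile(L[m,0],[2,10,50]),np.median(L[m,2]))
```

```text
scene 265 26 x max [-197. -195. -194.] y 19.0 40.0
scene 275 37 x max [-193. -193. -192.] y 19.0 39.0
scene 285 40 x max [-192. -192. -190.] y 19.0 39.0
scene 295 63 x max [-186. -186. -186.] y 18.0 39.0
scene 305 35 x max [-185. -175. -171.] y 17.0 35.0
scene 315 99 x max [-168. -168. -168.] y 14.0 42.0
scene 325 101 x max [-170. -168. -167.] y 13.0 42.0
scene 335 113 x max [-169. -169. -168.] y 12.0 42.0
scene 345 121 x max [-171. -170. -170.] y 10.0 42.0
scene 355 137 x max [-172. -171. -171.] y 10.0 43.0
scene 365 132 x max [-174. -174. -173.] y 17.0 43.0
scene 375 50 x max [-205. -205. -204.] y -6.0 46.0
scene 385 136 x max [-204. -204. -203.] y -8.0 61.0
scene 395 140 x max [-204. -204. -203.] y -7.0 60.0
scene 405 138 x max [-204. -204. -204.] y -8.0 59.0
scene 415 154 x max [-205. -204. -204.] y -7.0 58.0
scene 425 200 x max [-206. -206. -206.] y -8.0 68.0
scene 435 93 x max [-207. -207. -205.] y -5.0 57.0
scene 445 167 x max [-206. -205. -205.] y -6.0 59.0
scene 455 152 x max [-206. -206. -206.] y -6.0 64.0
scene 465 152 x max [-207. -206. -205.] y -5.0 57.0
scene 475 153 x 
[... 525 characters left out ...]
max [-175. -175. -175.] y 18.0 44.0
top 375 8 x max [-183. -180. -178.] y 21.0 39.0
top 385 11 x max [-206. -206. -206.] y -2.0 38.0
top 395 11 x max [-207. -207. -206.] y 4.0 50.0
top 405 8 x max [-207. -206. -206.] y 1.0 44.0
top 415 20 x max [-206. -206. -206.] y -0.0 39.0
top 425 23 x max [-208. -208. -207.] y -1.0 46.0
top 445 11 x max [-207. -207. -207.] y 2.0 43.0
top 455 29 x max [-207. -207. -207.] y 3.0 41.0
top 465 14 x max [-209. -209. -207.] y 7.0 39.0
top 475 10 x max [-209. -209. -208.] y 13.0 33.0
tread 229 [-186.47211152 -185.65552586 -181.2927065 ] -83.14841001454448 84.48566845547761 84.91466110509259
table 627 [-173.56958851 -170.26262585 -154.67244917] 165.39398144821075
```

The open finger's knuckle bulges about 24 mm past the fingertip (outer x -168 against -192), so it would hit the table front. The tread also overhangs the table side (y 70–84). I'll place the gripper axis in front of the table's left corner, with one finger alongside the table's left side. I'll touch off gently on the table side first.

>>> move_arm(plan=[[[-0.07, 0.88, 0], 0], [[-0.07, 0.88, 0], 0], [[-0.07, 0.88, 0], 0], [[0, 0, -0.6], 0], [[0, 0, -0.6], 0], [[0, 0, -0.6], 0], [[0, 0, -0.6], 0], [[0, 0, -0.6], 0]])

```text
time_s: 14.85
ee_pos: [0.3977, 0.1386, 0.1829]
orientation: [[0.916, 0.401, 0.0], [0.401, -0.916, 0.0], [0.0, 0.0, -1.0]]
wrist_force: [-0.3, 0.4, -0.2]
opening: 1.001
```

>>> move_arm(plan=[[[0, 0, -0.4], 0], [[0, 0, -0.4], 0], [[0, 0, -0.4], 0], [[0, 0, -0.4], 0], [[0, 0, -0.4], 0], [[0, 0, -0.4], 0], [[0, 0, -0.2], 0], [[0, 0, 0], 0]])

```text
time_s: 15.85
ee_pos: [0.3975, 0.1386, 0.1051]
orientation: [[0.916, 0.402, -0.001], [0.402, -0.916, -0.0], [-0.001, -0.0, -1.0]]
wrist_force: [1.4, -0.0, -0.3]
opening: 1.0
```

```bash
cat >> h.py <<'E'
def cloud(s):
    d=s["depth"];v,u=np.nonzero(d>0)
    K=np.array(s["intrinsics"]);R,_=cv2.Rodrigues(np.array(s["rvec"],float));t=np.array(s["tvec"],float).ravel()
    p=cv2.undistortPoints(np.c_[u,v].astype(float).reshape(-1,1,2),K,np.array([s["k1"],0,0,0,0])).reshape(-1,2)
    P=(np.c_[p,np.ones(len(p))]*d[v,u][:,None]-t)@R
    c,S=np.cos(A),np.sin(A);D=P[:,:2]-[PX,PY];return np.c_[c*D[:,0]+S*D[:,1],-S*D[:,0]+c*D[:,1],P[:,2]]*1e3
def cross(s):
    L=cloud(s);m=(abs(L[:,0])<9)&(abs(L[:,1])<70)&(L[:,2]>400);return np.median(L[m,2])
E
python3 - <<'E'
from h import *
st=r.sense();print(loc(st["ee_pos"]),st["wrist_force"],st["qpos"])
s=r.snapshot("top");print("cross",cross(s))
L=cloud(s);m=(abs(L[:,0]+170)<40)&(L[:,1]>70)&(L[:,1]<180)&(L[:,2]>60)&(L[:,2]<230)
Q=L[m]
for z in range(80,230,15):
    q=Q[(Q[:,2]>=z)&(Q[:,2]<z+15)]
    if len(q)>1:print(z,len(q),q[:,0].min().round(),q[:,0].max().round(),q[:,1].min().round(1),q[:,1].max().round(1))
cv2.imwrite("pics/f.png",cv2.resize(s["color"][130:300,160:340,::-1],None,fx=3,fy=3))
E
```

```text
[-218.2  106.   105.1] [ 1.36742849 -0.01337477 -0.28299965] [ 1.76521434e+01  1.38394809e+01  1.20720529e+02  9.81101807e-04
  4.54822325e+01 -6.02504459e+00]
cross 437.30096201205527
80 77 -187.0 -131.0 70.3 84.5
140 28 -173.0 -143.0 93.3 120.5
155 47 -183.0 -131.0 70.1 122.8
170 19 -186.0 -146.0 89.7 123.5
185 42 -182.0 -148.0 94.8 118.3
200 79 -180.0 -150.0 93.5 118.9
215 6 -187.0 -180.0 84.4 105.2
```

View pics/f.png

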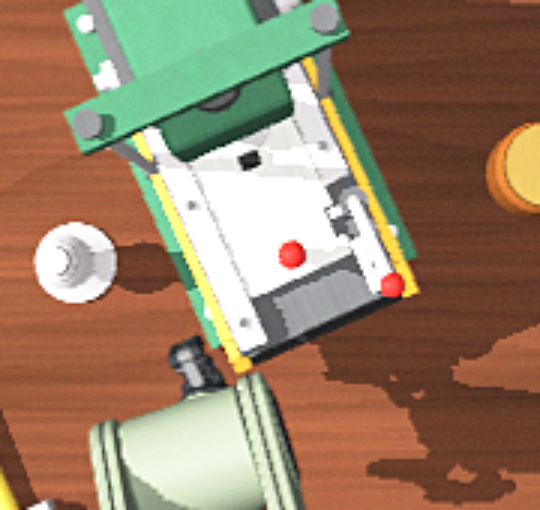

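>>> move_arm(plan=[[[0.057, -0.13, 0], 0], [[0.057, -0.13, 0], 0], [[0.057, -0.13, 0], 0], [[0.057, -0.13, 0], 0], [[0.013, -0.031, 0], 0], [[0, 0, 0], 0], [[0, 0, 0], 0], [[0, 0, 0], 0]])

```text
time_s: 16.9
ee_pos: [0.4048, 0.1221, 0.1055]
orientation: [[0.916, 0.402, 0.0], [0.402, -0.916, 0.0], [0.0, -0.0, -1.0]]
wrist_force: [0.0, 0.9, 0.0]
opening: 0.999
```

>>> move_arm(plan=[[[0.013, -0.031, 0], 0], [[0, 0, 0], 0], [[0, 0, 0], 0], [[0, 0, 0], 0], [[0, 0, 0], 0], [[0, 0, 0], 0], [[0, 0, 0], 0], [[0, 0, 0], 0]])

```text
time_s: 17.9
ee_pos: [0.4053, 0.1211, 0.1055]
orientation: [[0.916, 0.402, 0.0], [0.402, -0.916, 0.0], [0.0, 0.0, -1.0]]
wrist_force: [-0.1, -0.3, -0.9]
opening: 0.999
```

>>> move_arm(plan=[[[0.013, -0.031, 0], 0], [[0, 0, 0], 0], [[0, 0, 0], 0], [[0.013, -0.031, 0], 0], [[0, 0, 0], 0], [[0, 0, 0], 0], [[0, 0, 0], 0], [[0, 0, 0], 0]])

```text
time_s: 18.9
ee_pos: [0.406, 0.1193, 0.1054]
orientation: [[0.916, 0.402, 0.0], [0.402, -0.916, 0.0], [0.0, -0.0, -1.0]]
wrist_force: [-0.9, 0.2, 0.4]
opening: 1.003
```

>>> move_arm(plan=[[[0.013, -0.031, 0], 0], [[0, 0, 0], 0], [[0, 0, 0], 0], [[0, 0, 0], 0], [[0, 0, 0], 0], [[0, 0, 0], 0], [[0, 0, 0], 0], [[0, 0, 0], 0]])

```text
time_s: 19.9
ee_pos: [0.4062, 0.1183, 0.1054]
orientation: [[0.916, 0.402, -0.0], [0.402, -0.916, -0.0], [-0.0, -0.0, -1.0]]
wrist_force: [-2.2, -0.9, -0.5]
opening: 0.996
```

>>> move_arm(plan=[[[-0.013, 0.031, 0], 0], [[0, 0, -0.1], 0], [[0, 0, -0.1], 0], [[0, 0, -0.1], 0], [[0, 0, -0.1], 0], [[0, 0, -0.1], 0], [[0, 0, -0.1], 0], [[0, 0, 0], 0]])

```text
time_s: 20.9
ee_pos: [0.406, 0.1192, 0.0875]
orientation: [[0.916, 0.402, 0.0], [0.402, -0.916, -0.0], [-0.0, 0.0, -1.0]]
wrist_force: [-1.2, 0.2, 3.8]
opening: 0.998
```

```bash
cat > chk.py <<'E'
from h import *
st=r.sense();print(loc(st["ee_pos"]),np.round(st["wrist_force"],1),st["time_s"],st["opening"])
s=r.snapshot("top");c=cross(s);print("cross",c,"pedal~",(437.3-c)/90)
L=cloud(s)
for a,b in((-60,84),):
    m=(L[:,0]>-190)&(L[:,0]<-176)&(abs(L[:,1])<65)&(L[:,2]<100)&(L[:,2]>28);print("tread z",m.sum(),np.median(L[m,2]) if m.sum() else None)
E
python3 chk.py
```

```text
[-218.2   84.8   87.5] [-1.2  0.2  3.8] 20.9 0.997616378641086
cross 436.7668003262044 pedal~ 0.005924440819951036
tread z 202 84.0389383050209
```

>>> move_arm(plan=[[[0, 0, -0.12], 0], [[0, 0, -0.12], 0], [[0, 0, -0.12], 0], [[0, 0, -0.12], 0], [[0, 0, -0.12], 0], [[0, 0, -0.12], 0], [[0, 0, -0.06], 0], [[0, 0, 0], 0]])

```text
time_s: 21.95
ee_pos: [0.4051, 0.1189, 0.0639]
orientation: [[0.916, 0.402, -0.002], [0.402, -0.916, -0.001], [-0.002, -0.0, -1.0]]
wrist_force: [-5.2, -3.4, 8.5]
opening: 0.997
```

```bash
python3 chk.py
```

```text
[-219.2   84.9   63.9] [-5.2 -3.4  8.5] 21.95 0.9971274784971053
cross 428.70229951988955 pedal~ 0.09553000533456069
tread z 221 59.31993820330429
```

>>> move_arm(plan=[[[-0.008, -0.004, -0.1], 0], [[-0.008, -0.004, -0.1], 0], [[-0.008, -0.004, -0.1], 0], [[-0.008, -0.004, -0.1], 0], [[-0.008, -0.004, -0.1], 0], [[-0.008, -0.004, -0.1], 0], [[-0.008, -0.004, -0.1], 0], [[0, 0, 0], 0]])

```text
time_s: 23.0
ee_pos: [0.4051, 0.1188, 0.0434]
orientation: [[0.916, 0.402, 0.002], [0.402, -0.916, 0.001], [0.002, 0.0, -1.0]]
wrist_force: [-3.9, -0.6, 9.0]
opening: 0.999
```

```bash
python3 chk.py
```

```text
[-219.2   84.9   43.4] [-3.9 -0.6  9. ] 23.0 0.9985560346721054
cross 421.71176458695095 pedal~ 0.17320261570054513
tread z 202 38.22307412271806
```

>>> move_arm(plan=[[[0, 0, -0.06], 0], [[0, 0, -0.06], 0], [[0, 0, -0.06], 0], [[0, 0, 0], 0], [[0, 0, 0], 0], [[0, 0, 0], 0], [[0, 0, 0], 0], [[0, 0, 0], 0]])

```text
time_s: 24.05
ee_pos: [0.4054, 0.1189, 0.0401]
orientation: [[0.916, 0.402, 0.004], [0.402, -0.916, 0.001], [0.004, 0.0, -1.0]]
wrist_force: [-11.9, -3.7, 33.7]
opening: 0.996
```

```bash
python3 chk.py
```

```text
[-218.9   84.8   40.1] [-11.9  -3.7  33.7] 24.05 0.9962607792422978
cross 421.0333518396711 pedal~ 0.18074053511476537
tread z 199 35.75101470143254
```

On the stop with 34 N. Hold it there for one more second, then rise slowly.

>>> move_arm(plan=[[[0, 0, 0], 0], [[0, 0, 0], 0], [[0, 0, 0], 0], [[0, 0, 0], 0], [[0, 0, 0], 0], [[0, 0, 0], 0], [[0, 0, 0], 0], [[0, 0, 0], 0]])

```text
time_s: 25.1
ee_pos: [0.4053, 0.1189, 0.0401]
orientation: [[0.916, 0.402, 0.004], [0.402, -0.916, 0.001], [0.004, 0.0, -1.0]]
wrist_force: [-11.5, -2.9, 33.8]
opening: 1.0
```

>>> move_arm(plan=[[[0, 0, 0.06], 0], [[0, 0, 0.06], 0], [[0, 0, 0.1], 0], [[0, 0, 0.1], 0], [[0, 0, 0.1], 0], [[0, 0, 0.1], 0], [[0, 0, 0.1], 0], [[0, 0, 0.1], 0]])

```text
time_s: 26.1
ee_pos: [0.4048, 0.1187, 0.0594]
orientation: [[0.916, 0.402, 0.001], [0.402, -0.916, 0.001], [0.001, -0.0, -1.0]]
wrist_force: [-3.1, -0.0, 6.7]
opening: 0.998
```

>>> move_arm(plan=[[[0.006, 0.003, 0.1], 0], [[0.006, 0.003, 0.1], 0], [[0.006, 0.003, 0.1], 0], [[0.006, 0.003, 0.1], 0], [[0.006, 0.003, 0.1], 0], [[0.006, 0.003, 0.1], 0], [[0.006, 0.003, 0.1], 0], [[0.006, 0.003, 0.1], 0]])

```text
time_s: 27.1
ee_pos: [0.4061, 0.1193, 0.0835]
orientation: [[0.916, 0.402, 0.001], [0.402, -0.916, 0.0], [0.001, -0.0, -1.0]]
wrist_force: [-2.7, 0.6, 3.5]
opening: 1.003
```

```bash
python3 chk.py
```

```text
[-218.1   84.9   83.5] [-2.7  0.6  3.5] 27.1 1.0028122705529638
cross 435.6150320285144 pedal~ 0.018721866349840056
tread z 210 79.83829994560449
```

>>> move_arm(plan=[[[0, 0, 0.08], 0], [[0, 0, 0.08], 0], [[0, 0, 0.08], 0], [[0, 0, 0.08], 0], [[0, 0, 0.1], 0], [[-0.13, 0.3, 0.1], 0], [[-0.27, 0.61, 0], 0], [[-0.27, 0.61, 0], 0]])

```text
time_s: 28.15
ee_pos: [0.3853, 0.1656, 0.099]
orientation: [[0.916, 0.401, 0.0], [0.401, -0.916, 0.0], [0.0, -0.0, -1.0]]
wrist_force: [0.7, 0.0, 0.8]
opening: 1.0
```

>>> move_arm(plan=[[[-0.46, -0.2, 0.3], 0], [[-0.46, -0.2, 0.6], 0], [[-0.46, -0.2, 0.6], 0], [[-0.46, -0.2, 0.6], 0], [[-0.46, 0, 0.6], 0], [[0, 0, 0.6], 0], [[0, 0, 0.6], 0], [[0, 0, 0], 0]])

```text
time_s: 29.15
ee_pos: [0.3167, 0.1405, 0.217]
orientation: [[0.916, 0.401, 0.003], [0.401, -0.916, 0.001], [0.003, 0.0, -1.0]]
wrist_force: [0.2, -0.1, -0.5]
opening: 1.001
```

```bash
python3 chk.py
python3 - <<'E'
from h import *
import pickle
ims=[]
for n,(y,x) in dict(scene=(90,170),top=(120,160)).items():
  s,R=reds(n)
  for c,k in R:
    if c[0]<400 and c[0]>100:print(n,c,k,loc(at_z(s,*c,.218)),loc(at_z(s,*c,.212)))
  ims.append(cv2.resize(s["color"][y:y+200,x:x+200,::-1],None,fx=2,fy=2))
  a=pickle.load(open(n+"0.pkl","rb"))
  for q in("jar","stem","hammer"):
    f=lambda t:[np.round(np.array(b["box"][:2])*[560,420],1) for b in r.spot_in(t,q)[:1]]
    print(n,q,f(s))
  if n=="scene":
    L=cloud(s);m=(np.hypot(L[:,0],L[:,1])<15)&(L[:,2]<255)&(L[:,2]>225);print("bush pts",m.sum(),np.percentile(L[m,2],[50,90,98]) if m.sum() else "")
cv2.imwrite("pics/g.png",np.hstack(ims))
E
```

```text
[-291.4  140.2  217. ] [ 0.2 -0.1 -0.5] 29.15 1.0013837032417556
cross 437.333788718551 pedal~ -0.0003754302061218419
tread z 200 85.39993424008145
scene [246.81818182 182.        ] 11 [-164.  -69.  218.] [-170.2  -66.   212. ]
scene jar [array([198.9, 260.9])]
scene stem []
scene hammer [array([312.5, 229.9])]
bush pts 46 [239.73032251 241.00401698 241.51826629]
top [258.31034483 214.55172414] 29 [-119.5   -3.3  218. ] [-119.3   -3.2  212. ]
top [292.15789474 224.36842105] 19 [-171.   -64.1  218. ] [-171.1  -64.4  212. ]
top jar [array([337.9, 186.6])]
top stem [array([185.6, 217.9])]
top hammer [array([150.5, 268.3])]
```

View pics/g.png

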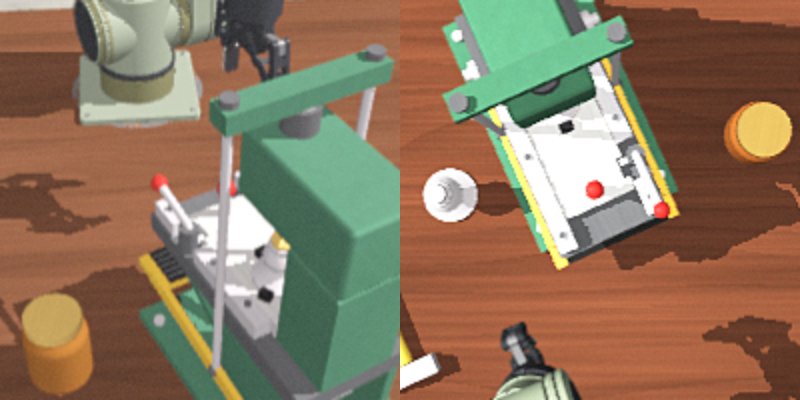

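The bush top reads about 240 mm, so it is home. The treadle is up, the lever and slide are locked, the bystanders haven't moved, and the arm is clear.

```bash
python3 -c "
from rig import r
print(r.close_job())"
```

```text
the job is handed in; nothing more can be done
None
```

The job is done and handed in; the robot's clock was at about 29 s of the 61 s allowed at the last check. No verdict is reported, so the results below are from my own checks.

**What I did**
- **Bolster:** I pushed it home by its post until it met the end stop, at about 19 N.
- **Lever:** I swung the cam lever in to its stop, at about 20 N.
- **Treadle:** I pressed it to its stop at about 34 N and held it there for over a second. I then let it rise slowly with the finger still on it.

**Change of approach:** these moves cannot tilt the tool, so I could not lean it back 40 degrees as described. Instead I pressed the left end of the tread, which sticks out 14 mm past the table side, with one open finger.

**Last checks**

| Item | Measured | Target |
|---|---|---|
| Treadle at the stop | about 0.18 rad | above 0.168 rad |
| Treadle now (from crosshead height) | about 0.000 rad | below 0.015 rad |
| Bush top, local z | about 240 mm | 240 mm when home |
| Post ball, local x | about -119.5 mm | -118 mm when home |
| Lever ball, local | about (-171, -64) mm | (-170, -60) mm when locked |

- **Jar and stem:** both showed within about 2 pixels (roughly 4 mm) of where they started.
- **Hammer:** it showed within about 3 pixels in the top view.

**Disagreements**
- **Ball positions:** the post and lever balls both read about 3 mm off in y from the fitted press frame. I put this down to picture bias.
- **Detections in the scene view:** one final hammer detection there fell on the press and I took it as false. The network did not find the stem in that view, so its check is from the top view only.

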